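Coating check on a galvanised pipe

TASK

Take the coating-thickness gauge out of its holder and check it on its bare steel zero plate: hold it upright with the sprung probe pressed lightly on the plate, about the middle, for a second. Then put the probe inside the ring drawn on the galvanised pipe and hold it there square to the pipe wall, the probe pressed part of the way in but not down to its stop. Press gently, do not turn the pipe or disturb the other things, and finish while holding: the program ends with the gauge still in the gripper and pressed on the ringed spot.

Things in the scene. Friction and masses are not known exactly. Their poses are not given: they have to be found in the camera images.
- gauge_mid (a point): Centre of the case of the hand-held coating-thickness gauge: a grey plastic block 100 mm tall, 30 mm thick (its x axis) and 56 mm wide (its y axis), standing upright in its holder, 0.2 kg, best gripped across the 30 mm. z points up the gauge, away from the probe; the case reaches 50 mm above and 50 mm below this point, and the sprung steel probe sticks out a further 20 mm below, on the same axis.
- probe_tip (a point): Lowest point of the gauge's probe, a round-ended steel pin 14 mm in diameter, 70 mm below gauge_mid along the gauge's axis when not pressed; it moves with the pin. z as for gauge_mid.
- probe (a joint): How far the probe is pushed into the gauge against its spring, in m: 0 fully out, stop at 0.010. It starts to move at about 1.6 N and then takes 0.4 N more per mm (5.6 N at the stop).
- gauge: The whole gauge with its probe; origin at the centre of the underside of the case (50 mm below gauge_mid).
- holder: Black open-topped bench holder, fixed to the bench, origin on the bench under its centre; its pocket walls are 48 mm high, 72 by 44 mm outside, on a base 92 by 74 mm (long side along its y). The gauge stands in it on a ledge 26 mm above the bench, with 2 to 3 mm of play, and comes out straight up; its axes are the gauge's axes, roughly.
- zero_plate: Zero plate of the gauge: loose bare steel disc 50 mm in diameter on a thin black foot 60 mm in diameter, lying flat on the bench, 10 mm high in all, 0.15 kg. Origin on the bench under its centre.
- zero_top (a point): Centre of the zero plate's top face, 10 mm above the bench; z up.
- ring_mark (a point): Centre of the ring drawn in black pen, 28 mm across, on the wall of the galvanised steel pipe (two crosses on the same pipe are spots already done). It lies on the pipe's surface; its z axis points straight out of the wall, its y axis along the pipe. The ring lies on the upper side of the pipe, anywhere from 26 degrees over towards the robot to 9 degrees over the other way.
- pipe: Galvanised steel pipe, 89 mm outside diameter, 380 mm long, with a coupling 102 mm in diameter and 56 mm long centred on its +y end, 2.6 kg; it lies level in two timber V saddles 115 mm either side of its middle and can be rolled in them by a sideways push. Origin on its axis, at its middle, 44.5 mm below the ring; y along the pipe, z through the ring.
- pipe_rest: Timber rest, fixed to the bench, with a base board 120 by 300 mm and saddles reaching 93 mm above the bench. Origin on the bench under its centre; the axis of the pipe is 95 mm above it, along y.
- elbow: Bystander: grey plastic 90-degree pipe elbow, to be left where it is.
- tee: Bystander: grey plastic pipe tee, to be left where it is.
- valve: Bystander: brass ball valve with a flat steel lever, to be left where it is.
- tape_roll: Bystander: roll of white thread tape, to be left where it is.
- marker: Bystander: marker pen, to be left where it is.
- paste_tin: Bystander: tin of jointing paste, to be left where it is.
- wrench: Bystander: steel wrench 250 mm long, to be left where it is.
- reducer: Bystander: grey plastic pipe reducer, to be left where it is.
There are look-alikes about, which are no part of the job. What is shaped like the holder but green or pink is not meant. What is shaped like the gauge but turquoise is not meant.

How it is judged:
By the outcome, as a careful person would: the job done as asked, in the order asked, and still so for the second after the job is handed in, while the arm keeps its last pose, push and grip.
It also fails if it takes over 48 s, if anything falls off the work surface, if the arm or the gripper's body presses on something with over 40 N, if the wrist force passes 120 N, or if a joint passes its speed limit or range.

ROBOT

A 7-joint arm with a two-finger parallel gripper is mounted at the origin on the work surface. World frame = base frame: x ahead of the robot, y to its left, z up, the work surface at z = 0. Lengths are in m, angles in rad, forces in N, time in s.
With the tool pointing down it reaches from about 0.375 to 0.925 m from the base axis. Payload 3.1 kg.
Tool frame: the origin (TCP) lies between the finger pads; the fingertips stand 19 mm ahead of it and the grasp point (between the pads) is the TCP; z points along the fingers, y is the line along which they close (so a half turn about z gives the same grasp; the last joint's range is limited). The gripper opens to 85 mm and grips with 20 to 120 N. Pads are 22 mm wide; open, the fingers measure 114 mm over their backs; the gripper's body (76 mm by 85 mm) begins 54 mm behind the grasp point. The pads swing forward as they close: fully open they stand 13 mm farther back than shut.
Start: joints at [-1.378, 0.383, 0.044, 1.598, -0.018, 1.161, -0.05], TCP at [0.186, 0.623, 0.25] pointing down, gripper open.
Joint ranges: [-2.61, 2.61], [-0.41, 2.15], [-1.48, 1.57], [0, 2.5], [-1.57, 4.71], [0.05, 1.97], [-2.85, 2.85]. Speed limits (rad/s): [2.79, 2.79, 3.14, 3.14, 3.14, 3.14, 3.14].

INTERFACE

Orientations are given as a unit quaternion [x, y, z, w].
In Python, from bench import move_ptp, movel, move_j, move_gripper, pause, inverse_kinematics, read_camera, camera_params, MotionError, sign_off, look_for, tip_of, read_time_s, read_qpos, read_joint_vel, read_effort, read_eef_pos, read_tcp_rot, read_ft_force, read_ft_torque, read_finger_gap, read_grasp_force gives the robot as it stands. Calls block until the motion is done:
- move_ptp(position, orientation): joint-space move of the TCP to a pose.
- movel(position, orientation=None, speed=0.15): straight line of the TCP; orientation=None keeps the orientation; speed is the mean speed in m/s.
- move_j(angles): joint-space move.
- move_gripper(opening, effort=None): finger opening in m; effort is the grip in N (None keeps the last); returns when the fingers have stopped.
- pause(seconds).
- inverse_kinematics(position, orientation): joint angles nearest the present ones, or None.
- read_camera(name): name is "scene" or "top" or "wrist"; returns the picture (420x560x3 uint8, red, green, blue); there is no depth.
- camera_params(name): a dict with "K" (3x3 intrinsics, pixels), "dist_coeffs" ([k1, k2, p1, p2, k3] as OpenCV has them; the pictures are not rectified), "camera_from_world" (4x4, takes a point from world to camera coordinates). Camera axes: x right, y down, z forward; pixel columns grow to the right and rows downward; lengths in m; the calibration is good to about 2 mm. A picture is of the moment at which its call begins: read the wrist's pose just before it. camera_params takes no time and is no camera call; for the wrist camera it gives the pose at the moment of the call.
A pose or a line that the arm cannot do raises MotionError and nothing moves.
- sign_off(): hands the job in; it is judged then, once.
Trained networks look in the newest picture that a camera, given by its name, has taken for a name from the list of things; names that differ only in an ending like _2 or _b are one class to them, and where a whole thing is asked for, a point or a joint stands for the part that bears it (a point fixed in the world has none). Each returns a list of dicts, best first, with "confidence" (0 to 1); they miss things now and then, are a little off and sometimes report something else, mostly with a low value. They report only what shows in the picture. A call takes as long as a camera call. They do not tell look-alikes from the thing itself.
- look_for(camera, name): "at" ([column, row] in pixels, amid what is visible of it).
- tip_of(camera, name): "at" ([column, row] in pixels: a listed point, or the origin of a listed thing).
Readings, each from a call of its own:
- read_time_s(): time.
- read_qpos(): joint angles.
- read_joint_vel(): joint speeds.
- read_effort(): joint torques, N m.
- read_eef_pos(): TCP position.
- read_tcp_rot(): TCP orientation.
- read_ft_force(): force on the tool from outside, world axes, zero at the start.
- read_ft_torque(): the same for the moment, N m.
- read_finger_gap(): finger opening in m.
- read_grasp_force(): force on a finger pad.
Only numpy, scipy, OpenCV 4.12 (cv2) and the standard library are available. Lean on these libraries where they do the work, as an engineer would, in place of code of your own. Each camera call takes 0.05 s, during which the arm holds its last target. There are 200 camera calls.

## Working session

There is one attempt and no reset: what is moved stays moved. The work goes in short steps, each a Python script; the robot and the scene stay as the last script left them, time stands still between calls to the robot, and variables do not carry over. Pictures are saved under pics/ and viewed, at most 10 in all, crops included, and the job is handed in when it is done.

```bash
ls; mkdir -p pics; python3 - <<'E'
from bench import *
import cv2
for c in ("scene","top"):
    im=read_camera(c); cv2.imwrite(f"pics/{c}0.png",im[:,:,::-1])
    for n in ("gauge_mid","probe_tip","holder","zero_top","ring_mark","pipe"):
        print(c,n,[(([round(float(v)) for v in d["at"]]),round(d["confidence"],2)) for d in tip_of(c,n)][:4])
    p=camera_params(c);print(p["camera_from_world"],p["K"],p["dist_coeffs"])
print(read_time_s(),read_eef_pos(),read_tcp_rot(),read_finger_gap(),read_ft_force())
E
```

```text
pics
scene gauge_mid [([205, 187], 0.87), ([184, 152], 0.8)]
scene probe_tip []
scene holder [([260, 184], 0.92), ([168, 235], 0.68)]
scene zero_top []
scene ring_mark [([303, 228], 0.7)]
scene pipe [([300, 236], 0.61)]
[[-0.28565507  0.95832991  0.00222625  0.14431066]
 [ 0.74949558  0.22485304 -0.62265358 -0.35872964]
 [-0.59720814 -0.17619559 -0.78249445  1.90089373]
 [ 0.          0.          0.          1.        ]] [[463.84005716   0.         284.31046399]
 [  0.         463.84005716 211.35122279]
 [  0.           0.           1.        ]] [0.02336691 0.         0.         0.         0.        ]
top gauge_mid [([410, 273], 0.82), ([369, 228], 0.58)]
top probe_tip []
top holder [([387, 175], 0.89), ([362, 229], 0.76), ([319, 264], 0.66)]
top zero_top []
top ring_mark [([247, 187], 0.76), ([362, 285], 0.16)]
top pipe [([253, 185], 0.74)]
[[ 2.85133733e-02 -9.99555712e-01  8.68131306e-03  1.62667394e-03]
 [-9.96807307e-01 -2.90808067e-02 -7.43605975e-02  5.76803324e-01]
 [ 7.45800196e-02 -6.53332483e-03 -9.97193630e-01  1.72615747e+00]
 [ 0.00000000e+00  0.00000000e+00  0.00000000e+00  1.00000000e+00]] [[531.32457899   0.         273.40124636]
 [  0.         531.32457899 206.81262135]
 [  0.           0.           1.        ]] [0.00513987 0.         0.         0.         0.        ]
0.7 [0.18636822 0.622714   0.25029573] [1.44873743e-01 9.89450149e-01 2.46824771e-05 4.88316884e-06] 0.08568015477828425 [0.19407263 0.25191238 0.24386489]
```

View pics/top0.png

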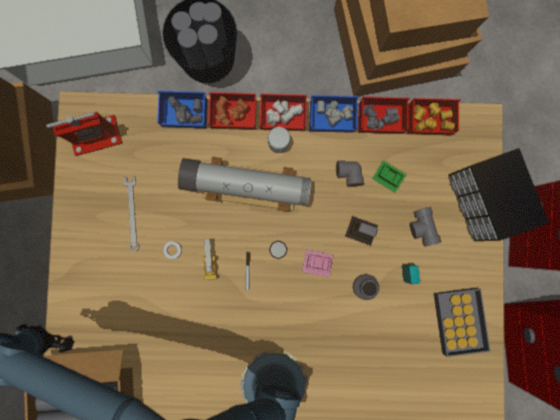

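View pics/scene0.png

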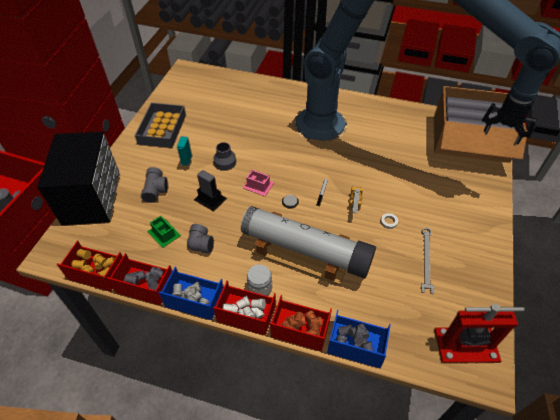

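The top view shows the grey gauge in the black holder at (363,230) (scene (209,188)). The look-alikes are the turquoise gauge at (411,274), the green holder at (389,176) and the pink holder at (318,264). The grey gauge in the black holder fits the description. The steel disc on its black foot at (278,249) is the zero plate, and the ring is on the pipe at (248,187) between two crosses. One enlarged crop will confirm this.

```bash
cat > h.py <<'E'
import numpy as np, cv2
from bench import *
from scipy.spatial.transform import Rotation as R
def ray(p,px):
    u=cv2.undistortPoints(np.array([[px]],float),np.array(p["K"]),np.array(p["dist_coeffs"]))[0,0]
    T=np.array(p["camera_from_world"]);C=-T[:3,:3].T@T[:3,3];d=T[:3,:3].T@np.r_[u,1]
    return C,d/np.linalg.norm(d)
def onz(p,px,z):
    C,d=ray(p,px);return C+d*(z-C[2])/d[2]
def tri(rs):
    A=sum(np.eye(3)-np.outer(d,d) for C,d in rs);b=sum((np.eye(3)-np.outer(d,d))@C for C,d in rs)
    X=np.linalg.solve(A,b);return X,[np.linalg.norm(np.cross(X-C,d)) for C,d in rs]
def proj(p,X):
    T=np.array(p["camera_from_world"]);return cv2.projectPoints(np.array(X,float).reshape(-1,1,3),cv2.Rodrigues(T[:3,:3])[0],T[:3,3],np.array(p["K"]),np.array(p["dist_coeffs"]))[0][:,0]
def down(yaw):  # tool z down, tool y (closing) along world angle yaw
    y=np.array([np.cos(yaw),np.sin(yaw),0]);z=np.array([0,0,-1.]);return R.from_matrix(np.c_[np.cross(y,z),y,z])
E
python3 - <<'E'
from h import *
t=camera_params("top");s=camera_params("scene")
a=cv2.imread("pics/top0.png");b=cv2.imread("pics/scene0.png")
f=lambda im,x,y,w,h:cv2.resize(im[y:y+h,x:x+w],(400,300),interpolation=cv2.INTER_CUBIC)
cv2.imwrite("pics/crop1.png",np.vstack([np.hstack([f(a,300,190,120,90),f(b,160,155,80,60)]),np.hstack([f(a,170,150,160,120),f(b,235,170,160,120)])]))
print("gauge top z=.126",onz(t,(369,228),.126),"mid",tri([ray(t,(369,228)),ray(s,(209,187))]))
print("zero",onz(t,(278,249),.01),onz(s,(290,201),.01))
print("ring",tri([ray(t,(247.5,187)),ray(s,(303,228))]))
for q in ((181,174),(309,191)):print("pipe ends",onz(t,q,.095))
print("reducer etc",onz(t,(362,229),.0))
E
```

```text
gauge top z=.126 [ 0.51174431 -0.27792612  0.126     ] mid (array([ 0.5106709 , -0.27793114,  0.07367773]), [np.float64(0.010134664254843245), np.float64(0.010134664254843299)])
zero [ 0.43862765 -0.0009169   0.01      ] [0.43810705 0.00085958 0.01      ]
ring (array([0.62767701, 0.09801389, 0.13373549]), [np.float64(0.0026653906592350174), np.float64(0.002665390659235011)])
pipe ends [0.66642401 0.31354552 0.095     ]
pipe ends [ 0.62436997 -0.09224929  0.095     ]
reducer etc [ 0.51279143 -0.27834932  0.        ]
```

View pics/crop1.png

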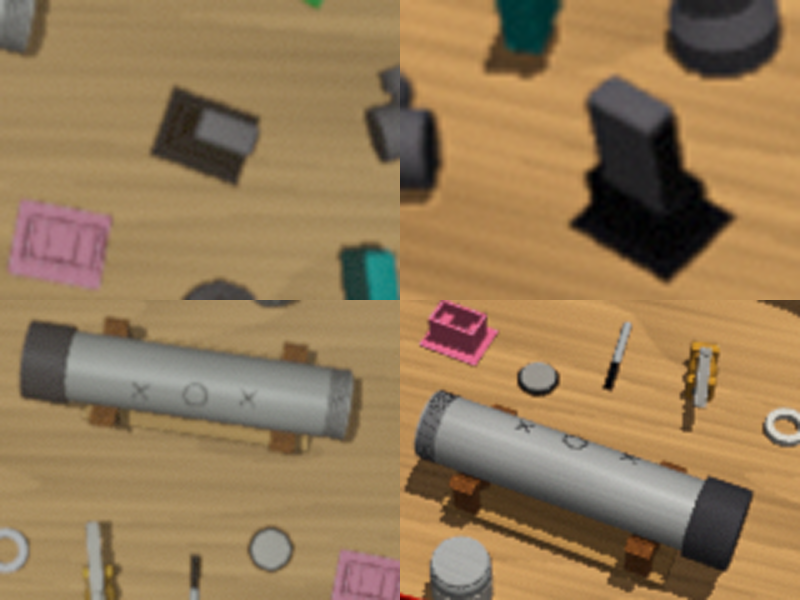

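Confirmed: the dark grey gauge stands in the black holder with its long axis about 70° from x. The zero plate and ring are clear, with the ring about 22° over towards the robot. Next I'll move over the pipe for a wrist look at the ring and plate on the way to the gauge.

```bash
python3 - <<'E'
from h import *
ims=[]
def look(pos,yaw,names):
    move_ptp(pos,list(down(yaw).as_quat())); p=camera_params("wrist"); im=read_camera("wrist").copy(); T=np.array(p["camera_from_world"])
    print(pos,"cam",(-T[:3,:3].T@T[:3,3]).round(3),"fwd",T[2,:3].round(2),"t",read_time_s())
    np.save(f"pics/p{len(ims)}.npy",T); np.savez(f"pics/p{len(ims)}.npz",**{k:np.array(p[k]) for k in p})
    for n,z in names:
        for d in tip_of("wrist",n)[:2]: print(n,np.round(d["at"]),round(d["confidence"],2),onz(p,d["at"],z).round(4))
    cv2.imwrite(f"pics/w{len(ims)}.png",im[:,:,::-1]);ims.append(im)
# choose the yaw near the present one (closing direction)
M=R.from_quat(read_tcp_rot()).as_matrix();print("y0",M[:,1])
look([0.55,0.08,0.32],np.radians(160),[("ring_mark",.136),("zero_top",.01),("pipe",.095)])
print(read_qpos())
look([0.51,-0.277,0.26],np.radians(160),[("gauge_mid",.126),("holder",.03)])
print(read_qpos())
cv2.imwrite("pics/w01.png",np.hstack(ims)[:,:,::-1][::1])
cv2.imwrite("pics/w01s.png",cv2.resize(np.vstack(ims)[:,:,::-1],(400,600),interpolation=cv2.INTER_AREA))
E
```

```text
y0 [2.86690693e-01 9.58023196e-01 5.02590473e-05]
[0.55, 0.08, 0.32] cam [0.523 0.005 0.444] fwd [ 0.11  0.3  -0.95] t 3.0917
ring_mark [207. 232.] 0.6 [0.624  0.0983 0.136 ]
zero_top [355.  50.] 0.55 [0.4372 0.0009 0.01  ]
pipe [196. 221.] 0.96 [0.643  0.0963 0.095 ]
pipe [208. 230.] 0.53 [0.6355 0.109  0.095 ]
[-0.64069495  0.1523635   0.46930791  1.76327023 -0.07255362  1.24329054
  2.64119467]
[0.51, -0.277, 0.26] cam [ 0.484 -0.352  0.383] fwd [ 0.11  0.3  -0.95] t 5.25
holder [423. 252.] 0.98 [ 0.4014 -0.1499  0.03  ]
holder [ 79. 145.] 0.62 [ 0.6758 -0.3638  0.03  ]
[ 1.37161549  0.53992305 -1.23758949  1.71800455  0.53299933  1.27487377
  2.80844596]
```

```bash
python3 - <<'E'
import cv2,numpy as np
a=cv2.imread("pics/w0.png");b=cv2.imread("pics/w1.png")
cv2.imwrite("pics/w01v.png",np.hstack([cv2.resize(a[:,:],(400,300)),cv2.resize(b,(400,300))]))
E
```

```text
(no output)
```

View pics/w0.png

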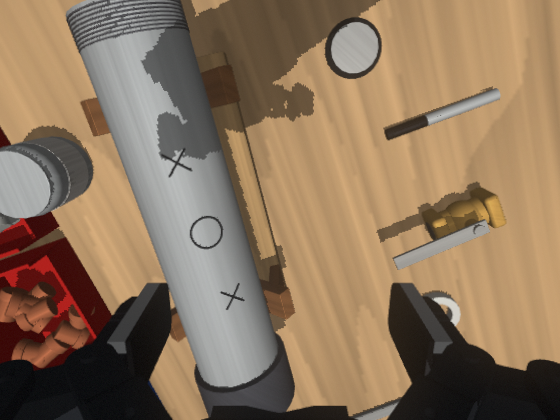

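View pics/w1.png

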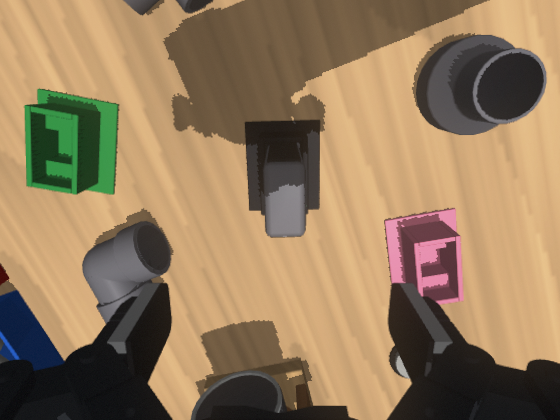

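w0 shows the ring at (207,232), between crosses at (177,162) and (232,296), with the zero plate at (353,47). In w1 the gauge's top face is centred near (286,208), and the holder lies parallel to the image axes, so its yaw of 160° (or −20°) is right.

```bash
python3 - <<'E'
from h import *
from scipy.optimize import least_squares
p0=dict(np.load("pics/p0.npz"));p1=dict(np.load("pics/p1.npz"))
for q in ((285.5,208),(265,182),(304,182),(306,236),(267,236)): print("top",q,onz(p1,q,.126).round(4))
for q in ((283,121),(247,166),(319.5,166)): print("base edge",q,onz(p1,q,.008).round(4))
c=[onz(p1,(246,122),.008),onz(p1,(248,211),.008),onz(p1,(320,121),.008),onz(p1,(319,211),.008)]
for a,b in((0,1),(2,3)):v=c[b]-c[a];print("long dir deg",np.degrees(np.arctan2(v[1],v[0]))%180,np.linalg.norm(v))
im=cv2.GaussianBlur(cv2.imread("pics/w0.png",0),(3,3),0).astype(float)
# pipe silhouette
L=[]
for (x0,y0),(x1,y1),rows in(((85,55),(197,372),range(60,360,6)),((190,30),(278,345),range(50,330,6))):
    pts=[]
    for y in rows:
        xe=x0+(x1-x0)*(y-y0)/(y1-y0);xs=np.arange(int(xe)-8,int(xe)+9)
        g=np.abs(im[y,xs+1]-im[y,xs-1]);pts.append((xs[g.argmax()],y))
    vx,vy,cx,cy=cv2.fitLine(np.array(pts,np.float32),cv2.DIST_HUBER,0,.01,.01).ravel()
    l=[(cx+vx*(y-cy)/vy,y) for y in np.linspace(rows[0],rows[-1],6)];print(np.round(l[0]),np.round(l[-1]));L+=l
rs=[ray(p0,q) for q in L]
def dist(v):
    a=np.array([-np.sin(v[1]),np.cos(v[1]),0]);A=np.array([v[0],.098,.095+(v[2] if len(v)>2 else 0)])
    return [abs((A-C)@(n:=np.cross(a,d)))/np.linalg.norm(n)-.0445 for C,d in rs]
s=least_squares(dist,[.644,-.1]);print("axis x",s.x,"deg",np.degrees(s.x[1]),"rms",np.sqrt(np.mean(s.fun**2)))
a=np.array([-np.sin(s.x[1]),np.cos(s.x[1]),0]);A=np.array([s.x[0],.098,.095])
def ringon(p,q):
    C,d=ray(p,q);f=lambda t:np.linalg.norm(np.cross(C+t*d-A,a))
    t=next(t for t in np.arange(.1,2.5,.0002) if f(t)<=.0445);X=C+t*d;n=X-A;n-=a*(n@a);n/=np.linalg.norm(n)
    return X,n,np.degrees(np.arcsin(n@np.array([a[1],-a[0],0])))
print("ring w",ringon(p0,(207,232)));print("ring top",ringon(camera_params("top"),(247.5,187)));print("ring sc",ringon(camera_params("scene"),(303.5,228)))
X,n,_=ringon(p0,(207,232));np.savez("pics/ring.npz",X=X,n=n,a=a)
q=read_qpos();print(q)
# reachability for flip and pipe pose
for g in range(0,360,20):
    u=np.array([np.cos(np.radians(g)),np.sin(np.radians(g)),0]);z=-n;y=u-z*(u@z);y/=np.linalg.norm(y)
    k=inverse_kinematics(list(X+.084*n),list(R.from_matrix(np.c_[np.cross(y,z),y,z]).as_quat()))
    print(g,None if k is None else np.round(k,2))
E
```

```text
top (285.5, 208) [ 0.508  -0.2719  0.126 ]
top (265, 182) [ 0.515  -0.2948  0.126 ]
top (304, 182) [ 0.4894 -0.2855  0.126 ]
top (306, 236) [ 0.5011 -0.2465  0.126 ]
top (267, 236) [ 0.5279 -0.2562  0.126 ]
base edge (283, 121) [ 0.4917 -0.3192  0.008 ]
base edge (247, 166) [ 0.5406 -0.29    0.008 ]
base edge (319.5, 166) [ 0.4721 -0.2652  0.008 ]
long dir deg 69.83464915860355 0.090802147734548
long dir deg 71.4795757199729 0.09176697763199415
[83. 60.] [192. 354.]
[195.  50.] [274. 326.]
axis x [ 0.6436644  -0.11384172] deg -6.522649817074474 rms 0.0005289710305407565
ring w (array([0.62447366, 0.09859495, 0.13497707]), array([-0.42892974,  0.04904214,  0.90200563]), np.float64(-25.57703700685963))
ring top (array([0.62680601, 0.10050958, 0.13590908]), array([-0.38191371,  0.04366651,  0.92316583]), np.float64(-22.606616653167602))
ring sc (array([0.63063288, 0.09748364, 0.13750355]), array([-0.28830744,  0.03296394,  0.95697032]), np.float64(-16.869080108402127))
[ 1.37161549  0.53992305 -1.23758949  1.71800455  0.53299933  1.27487377
  2.80844596]
0 [ 0.44  0.22 -0.84  2.05  0.64  0.63 -0.81]
20 [ 0.48  0.23 -0.89  2.04  0.66  0.64 -0.44]
40 [ 0.46  0.22 -0.86  2.05  0.65  0.64 -0.08]
60 [ 0.47  0.23 -0.88  2.04  0.65  0.64  0.25]
80 [ 0.53  0.25 -0.95  2.04  0.69  0.65  0.55]
100 [ 0.56  0.26 -0.98  2.04  0.71  0.66  0.85]
120 [ 0.58  0.27 -1.01  2.04  0.72  0.67  1.17]
140 [ 0.52  0.24 -0.93  2.04  0.68  0.65  1.55]
160 [ 0.52  0.24 -0.94  2.04  0.69  0.65  1.92]
180 [ 0.53  0.25 -0.94  2.04  0.69  0.65  2.3 ]
200 [ 0.55  0.25 -0.97  2.04  0.7   0.66  2.67]
220 [-1.52  0.45  1.42  2.12 -0.57  0.57 -2.18]
240 [-1.52  0.45  1.42  2.12 -0.57  0.57 -1.85]
260 [-1.52  0.45  1.42  2.12 -0.57  0.57 -1.53]
280 [-1.52  0.45  1.42  2.12 -0.57  0.57 -1.21]
300 [-1.52  0.45  1.42  2.12 -0.57  0.57 -0.89]
320 [-1.52  0.45  1.42  2.12 -0.57  0.57 -0.54]
340 [-1.52  0.45  1.42  2.12 -0.57  0.57 -0.16]
```

```bash
python3 - <<'E'
from h import *
q=list(read_qpos());q[6]-=np.pi;move_j(q)
o=list(down(np.radians(-19.4)).as_quat())
move_ptp([.506,-.278,.19],o)
movel([.506,-.278,.090],o,speed=.12)
print("F",np.round(read_ft_force(),2))
move_gripper(.02,50)
print("gap",read_finger_gap(),"grip",read_grasp_force(),"F",np.round(read_ft_force(),2),"tcp",np.round(read_eef_pos(),4),read_time_s())
movel([.506,-.278,.22],o,speed=.1)
print("gap",read_finger_gap(),"F",np.round(read_ft_force(),2),"T",np.round(read_ft_torque(),3),np.round(read_qpos(),2),read_time_s())
im=read_camera("wrist");cv2.imwrite("pics/w2.png",im[:,:,::-1])
p=camera_params("wrist")
for n in("probe_tip","gauge_mid","gauge"):print(n,[(np.round(d["at"]),round(d["confidence"],2)) for d in tip_of("wrist",n)])
print("expected mid,tip px",proj(p,[[.506,-.278,.206],[.506,-.278,.136]]).round())
E
```

```text
F [-1.16 -0.42  0.05]
gap 0.029570889485526677 grip 48.937774300575256 F [-0.61 -0.29  3.8 ] tcp [ 0.5061 -0.2781  0.0904] 9.9167
gap 0.029428465923294036 F [ 0.58 -1.19 -2.13] T [-0.021  0.032  0.009] [ 1.36  0.57 -1.2   1.77  0.57  1.21 -0.35] 11.3667
probe_tip []
gauge_mid []
gauge [(array([279., 239.]), 0.7)]
expected mid,tip px [[278. 293.]
 [278. 230.]]
```

View pics/w2.png

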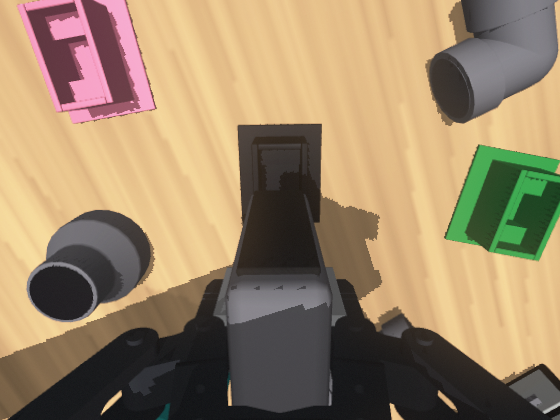

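The gauge is out and held upright. Its case bottom edge shows at (249–308,193) and the top near edge at about (231–328,290). I'll check the tilt against the model, then press on the zero plate.

```bash
python3 - <<'E'
from h import *
p=camera_params("wrist");Rt=R.from_quat(read_tcp_rot()).as_matrix();t=np.array(read_eef_pos())
# tool z offsets: case top -36, bottom +64 mm ; camera-side end at tool x = +-28 mm
for sx in(-.028,.028):
    print(sx,proj(p,[t+Rt@[sx,sy,z] for z in(-.036,.064) for sy in(-.015,.015)]).round(1).tolist())
o=list(down(np.radians(-19.4)).as_quat())
Z=[.4380,.0005]
move_ptp([*Z,.16],o); print(np.round(read_qpos(),2),read_time_s())
im=read_camera("wrist");cv2.imwrite("pics/w3.png",im[:,:,::-1]);p=camera_params("wrist")
for n in("zero_top","zero_plate","probe_tip"):print(n,[(np.round(d["at"]),round(d["confidence"],2),onz(p,d["at"],.01).round(4)) for d in tip_of("wrist",n)[:2]])
im=read_camera("top");cv2.imwrite("pics/t3.png",im[:,:,::-1]);
E
```

```text
-0.028 [[226.2, 458.4], [324.4, 458.4], [250.4, 289.6], [303.9, 289.7]]
0.028 [[217.8, 296.4], [331.9, 296.4], [247.9, 193.2], [306.2, 193.3]]
[ 1.12  0.39 -1.34  2.12  0.46  0.98 -0.82] 12.6917
zero_top [(array([274., 204.]), 0.62, array([ 0.4358, -0.0048,  0.01  ]))]
zero_plate [(array([275., 198.]), 0.81, array([ 4.378e-01, -2.000e-04,  1.000e-02]))]
probe_tip []
```

View pics/w3.png

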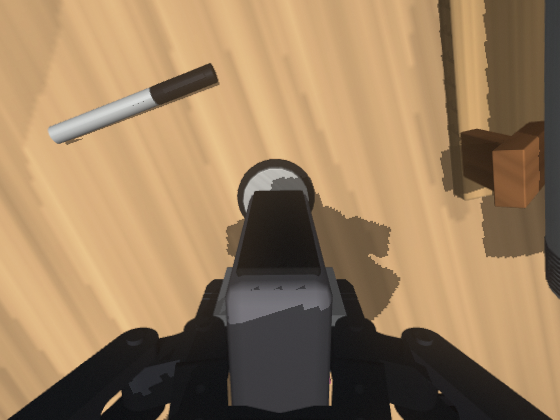

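The w3 corners match the model, so the gauge is upright with the bottom 64 mm ahead of the TCP. The plate's centre is under the tip at (276,198). Now I'll press it.

```bash
python3 - <<'E'
from h import *
o=list(down(np.radians(-19.4)).as_quat());Z=[.4380,.0002]
movel([*Z,.099],o,speed=.1);pause(.2)
F0=np.mean([read_ft_force() for _ in range(3)],axis=0);print("F0",F0.round(2))
for z in np.arange(.0965,.084,-.0015):
    movel([*Z,float(z)],o,speed=.02);f=np.array(read_ft_force())-F0;print(round(z,4),np.round(read_eef_pos()[2],4),f.round(2))
    if f[2]>2.9: break
pause(1.3);print("end",(np.array(read_ft_force())-F0).round(2),read_time_s())
movel([*Z,.16],o,speed=.12);print(np.array(read_ft_force()).round(2),read_time_s())
E
```

```text
F0 [-0.18 -0.53 -2.97]
0.0965 0.0964 [-0.29  0.56  0.56]
0.095 0.0949 [ 0.37  1.42 -0.29]
0.0935 0.0936 [-0.25  1.87  3.13]
end [1.1  0.58 2.09] 15.975
[-0.39 -0.93 -2.5 ] 16.675
```

Force noise made that stop marginal, at about 0.5–1 mm of travel. I'll repeat it deeper with averaged readings, which also gives the contact height.

```bash
python3 - <<'E'
from h import *
o=list(down(np.radians(-19.4)).as_quat());Z=[.4380,.0002]
av=lambda n=8:np.mean([(pause(.02),read_ft_force())[1] for _ in range(n)],axis=0)
movel([*Z,.098],o,speed=.12);F0=av(12);print("F0",F0.round(2))
for z in (.0925,.0905):
    movel([*Z,z],o,speed=.02);print(z,np.round(read_eef_pos()[2],4),(av()-F0).round(2))
pause(1.1);print("end",(av()-F0).round(2),read_time_s())
movel([*Z,.20],o,speed=.15)
# look at the ring from above the pipe, camera roughly along the normal
move_ptp([.56,.03,.30],o)
p=camera_params("wrist");im=read_camera("wrist");cv2.imwrite("pics/w4.png",im[:,:,::-1]);np.savez("pics/p4.npz",**{k:np.array(p[k]) for k in p})
for n in("ring_mark","pipe"):print(n,[(np.round(d["at"]),round(d["confidence"],2)) for d in tip_of("wrist",n)[:2]])
print(np.round(read_qpos(),2),read_time_s())
E
```

```text
F0 [ 0.05  0.03 -2.33]
0.0925 0.0928 [ 1.13 -0.69  2.11]
0.0905 0.0907 [ 1.28 -1.05  2.88]
end [ 1.68 -0.3   3.  ] 19.7167
ring_mark []
pipe [(array([355.,  71.]), 0.6)]
[ 0.87  0.44 -1.25  1.72  0.43  1.3  -0.81] 21.4333
```

View pics/w4.png

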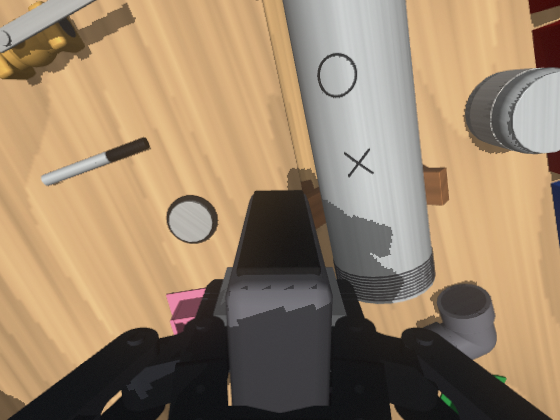

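The zero check is done: about 3 N, roughly 3 mm in, held for over a second. In w4 the ring is at (337,75) and the pipe edges run (285,0)–(335,255) and (404,0)–(432,235). I'll use this as the second measurement.

```bash
python3 - <<'E'
from h import *
from scipy.optimize import least_squares
p4=dict(np.load("pics/p4.npz"));p0=dict(np.load("pics/p0.npz"))
def edges(f,segs):
    im=cv2.GaussianBlur(cv2.imread(f,0),(3,3),0).astype(float);L=[]
    for (x0,y0),(x1,y1),rows in segs:
        pts=[]
        for y in rows:
            xe=x0+(x1-x0)*(y-y0)/(y1-y0);xs=np.arange(int(xe)-8,int(xe)+9)
            g=np.abs(im[y,xs+1]-im[y,xs-1]);pts.append((xs[g.argmax()],y))
        vx,vy,cx,cy=cv2.fitLine(np.array(pts,np.float32),cv2.DIST_HUBER,0,.01,.01).ravel()
        l=[(cx+vx*(y-cy)/vy,y) for y in np.linspace(rows[0],rows[-1],6)];print(np.round(l[0]),np.round(l[-1]));L+=l
    return L
def fit(sets,v0):
    def dist(v):
        a=np.array([-np.sin(v[1]),np.cos(v[1]),0]);A=np.array([v[0],.098,.095])
        return [abs((A-C)@(n:=np.cross(a,d)))/np.linalg.norm(n)-.0445 for C,d in sets]
    s=least_squares(dist,v0);print("axis",s.x[0].round(4),np.degrees(s.x[1]).round(2),"rms",np.sqrt(np.mean(s.fun**2)).round(5));return s.x
def ringon(p,q,v):
    a=np.array([-np.sin(v[1]),np.cos(v[1]),0]);A=np.array([v[0],.098,.095]);C,d=ray(p,q)
    t=next(t for t in np.arange(.1,2.5,.0002) if np.linalg.norm(np.cross(C+t*d-A,a))<=.0445);X=C+t*d;n=X-A;n-=a*(n@a);n/=np.linalg.norm(n)
    print(X.round(4),n.round(3),np.degrees(np.arcsin(n@np.array([a[1],-a[0],0]))).round(2));return X,n,a
r4=[ray(p4,q) for q in edges("pics/w4.png",(((285,0),(335,255),range(6,160,5)),((404,0),(432,235),range(6,160,5))))]
r0=[ray(p0,q) for q in edges("pics/w0.png",(((85,55),(197,372),range(60,360,6)),((190,30),(278,345),range(50,330,6))))]
v4=fit(r4,[.644,-.1]);ringon(p4,(337.5,75),v4)
v0=fit(r0,[.644,-.1]);ringon(p0,(206.5,232),v0)
v=fit(r0+r4,[.644,-.1]);X4,n4,a=ringon(p4,(337.5,75),v);X0,n0,_=ringon(p0,(206.5,232),v)
ringon(camera_params("top"),(248,187.5),v);ringon(camera_params("scene"),(304.6,226.5),v)
E
```

```text
[283.   6.] [312. 156.]
[406.   6.] [421. 156.]
[83. 60.] [192. 354.]
[195.  50.] [274. 326.]
axis 0.6439 -6.78 rms 0.00013
[0.626  0.0984 0.1357] [-0.398  0.047  0.916] -23.66
axis 0.6437 -6.52 rms 0.00053
[0.6248 0.0984 0.1352] [-0.42   0.048  0.906] -25.03
axis 0.6438 -6.57 rms 0.00042
[0.626  0.0984 0.1357] [-0.396  0.046  0.917] -23.49
[0.6248 0.0984 0.1352] [-0.423  0.049  0.905] -25.18
[0.6254 0.0989 0.1355] [-0.412  0.047  0.91 ] -24.48
[0.6211 0.0985 0.1333] [-0.505  0.058  0.861] -30.53
```

```bash
cat > ring.py <<'E'
from h import *
yaw=np.radians(-6.6);th=np.radians(24.2);a=np.array([-np.sin(yaw),np.cos(yaw),0]);h=np.array([np.cos(yaw),np.sin(yaw),0])
n=-np.sin(th)*h+np.cos(th)*np.array([0,0,1.]);A=np.array([.6438,.098,.095]);X=A+a*.0004/a[1]+.0445*n;X[1]=X[1]
# ring point: same station along the pipe as measured (.6255,.0984,.1355)
X=A+a*((np.array([.6255,.0984,.1355])-A)@a)+.0445*n
def orient(g):
    u=np.array([np.cos(np.radians(g)),np.sin(np.radians(g)),0]);z=-n;y=u-z*(u@z);y/=np.linalg.norm(y)
    return list(R.from_matrix(np.c_[np.cross(y,z),y,z]).as_quat())
at=lambda gap:list(X+n*(.0837+gap))
av=lambda k=8:np.mean([(pause(.02),read_ft_force())[1] for _ in range(k)],axis=0)
E
python3 - <<'E'
from ring import *
print("X",X.round(4),n.round(3));q=np.array(read_qpos())
best=None
for g in(-40,-20,0,20,40,60):
    ks=[inverse_kinematics(at(s),orient(g)) for s in(.05,0,-.005)]
    d=[None if k is None else np.abs(np.array(k)-q).max().round(2) for k in ks];print(g,d)
    if None not in d and (best is None or max(d)<best[0]):best=(max(d),g)
g=best[1];print("g",g);move_ptp(at(.05),orient(g))
movel(at(.012),orient(g),speed=.1)
print(np.round(read_qpos(),2),read_time_s())
for c in("scene","wrist"):
    im=read_camera(c);cv2.imwrite(f"pics/{c}5.png",im[:,:,::-1])
    p=camera_params(c);print(c,"ring px",proj(p,[X]).round(1),"found",[(np.round(d["at"]),round(d["confidence"],2)) for d in tip_of(c,"ring_mark")[:1]],
      "tip px",proj(p,[X+n*.012]).round(1),[(np.round(d["at"]),round(d["confidence"],2)) for d in tip_of(c,"probe_tip")[:1]])
s=cv2.imread("pics/scene5.png")[190:265,250:350];w=cv2.imread("pics/wrist5.png")
cv2.imwrite("pics/v5.png",np.hstack([cv2.resize(s,(400,300),interpolation=cv2.INTER_CUBIC),cv2.resize(w,(400,300))]))
E
```

```text
X [0.6255 0.0984 0.1356] [-0.407  0.047  0.912]
-40 [np.float64(0.67), np.float64(0.78), np.float64(0.79)]
-20 [np.float64(0.54), np.float64(0.58), np.float64(0.59)]
0 [np.float64(0.51), np.float64(0.55), np.float64(0.56)]
20 [np.float64(0.48), np.float64(0.51), np.float64(0.52)]
40 [np.float64(0.64), np.float64(0.53), np.float64(0.54)]
60 [np.float64(0.97), np.float64(0.82), np.float64(0.82)]
g 20
[ 0.8   0.38 -1.28  2.01  0.84  0.8  -0.56] 22.4917
scene ring px [[304.2 227.1]] found [(array([306., 226.]), 0.97)] tip px [[304.9 223.8]] []
wrist ring px [[276.3 221.6]] found [] tip px [[276.2 228.6]] []
```

View pics/v5.png

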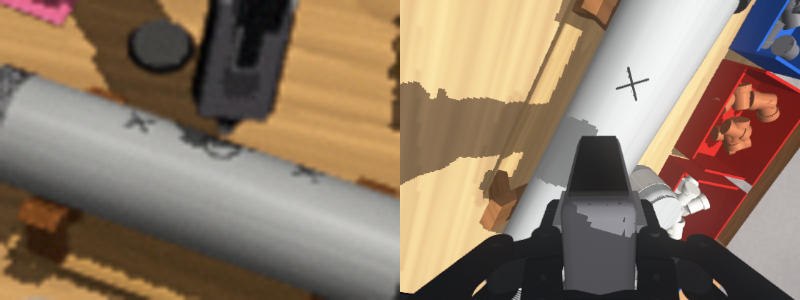

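The scene crop shows the tip at about (307,222) just above the ring at (305.5,227), which agrees with the predicted offset. Pressing now.

```bash
python3 - <<'E'
from ring import *
o=orient(20);movel(at(.005),o,speed=.05);F0=av(15);print("F0",F0.round(2))
for s in (.001,-.001,-.003,-.0045):
    movel(at(s),o,speed=.02);f=av(10)-F0;e=np.array(read_eef_pos())-X;print(s,"gap",(e@n-.0837).round(4),"lat",np.linalg.norm(e-n*(e@n)).round(4),"fn",(f@n).round(2),"f",f.round(2))
    if f@n>3.6:break
print(read_time_s(),read_finger_gap())
for c in("scene","top"):
    im=read_camera(c);cv2.imwrite(f"pics/{c}6.png",im[:,:,::-1])
cv2.imwrite("pics/v6.png",np.hstack([cv2.resize(cv2.imread("pics/scene6.png")[170:290,235:395],(400,300),interpolation=cv2.INTER_CUBIC),cv2.resize(cv2.imread("pics/top6.png")[135:255,170:330],(400,300),interpolation=cv2.INTER_CUBIC)]))
E
```

```text
F0 [-0.19 -0.1  -2.38]
0.001 gap 0.001 lat 0.0 fn 0.05 f [ 0.02 -0.    0.06]
-0.001 gap -0.0009 lat 0.0001 fn 2.14 f [-0.86 -0.06  1.97]
-0.003 gap -0.0029 lat 0.0001 fn 3.02 f [-1.03 -0.04  2.86]
-0.0045 gap -0.0044 lat 0.0001 fn 3.32 f [-1.58 -0.36  2.95]
25.1 0.029376933194621573
```

View pics/v6.png

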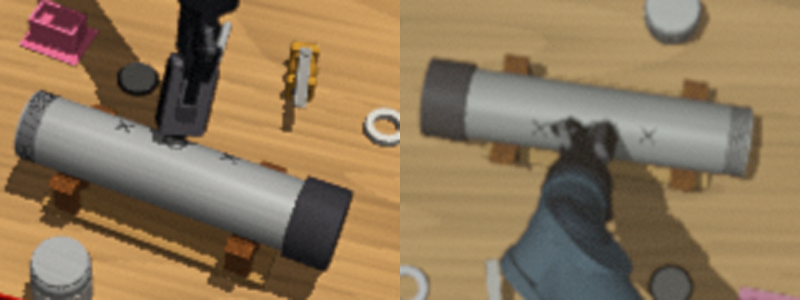

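The probe is about 4.4 mm in at 3.3 N, with the force along the wall normal. The ring shows at the gauge foot and the pipe hasn't moved (crosses as before). I'll hold for a second and hand in.

```bash
python3 - <<'E'
from bench import *
pause(1.2);print(read_ft_force(),read_time_s());print(sign_off())
E
```

```text
[-0.38257775 -0.34959365  2.23134983] 26.4
the job is handed in; nothing more can be done
None
```

I zero-checked the gauge on its steel plate at about 3 N for over a second. The job is handed in at 26.4 s with the probe about 4.4 mm into its 10 mm travel, square on the ringed spot and the gauge still in the gripper.

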